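# Press a lock module into the corner of the reading fixture

### The arm

A 6-joint arm with a two-finger parallel gripper is mounted at the origin on the work surface. World frame = base frame: x ahead of the robot, y to its left, z up, the work surface at z = 0. Lengths are in m, angles in rad, forces in N, time in s.
With the tool pointing down it reaches from about 0.2 to 0.875 m from the base axis. Payload 3.4 kg.
Tool frame: the origin (TCP) lies between the finger pads; the fingertips stand 25 mm ahead of it and the grasp point (between the pads) lies 6 mm ahead of it (r.nose_length is the z of the fingertips in the tool frame, in m); z points along the fingers, y is the line along which they close (so a half turn about z gives the same grasp; the last joint's range is limited). The gripper opens to 94 mm and grips with 3 to 60 N. Pads are 16 mm wide; open, the fingers measure 119 mm over their backs; the gripper's body (75 mm by 177 mm) begins 78 mm behind the grasp point.
Start: joints at [-1.228, 0.276, 1.505, -0, 1.361, -0.121], TCP at [0.257, -0.514, 0.205] pointing down, gripper open.
Joint ranges: [-2.89, 2.89], [-0.75, 2.08], [0.22, 2.7], [-1.18, 4.32], [0.11, 2.71], [-2.7, 2.7]. Speed limits (rad/s): [2.57, 2.57, 3.14, 3.14, 3.14, 3.14].

### API

Orientations are given as a unit quaternion [w, x, y, z].
In Python, from plant import r, gripper_to, inverse_kinematics, vision, models, telemetry gives the robot as it stands. Calls block until the motion is done:
- r.move_to(position, orientation): joint-space move of the TCP to a pose.
- r.move_l(position, rot=None, vel=0.15, guard=None): straight line of the TCP; rot=None keeps the orientation; vel is the mean speed in m/s. With guard (N) it stops when the force on the tool has changed by that much, and returns True; else False.
- r.movej(angles): joint-space move.
- gripper_to(opening, f_grip=None): finger opening in m; f_grip is the grip in N (None keeps the last); returns when the fingers have stopped.
- r.hold(seconds).
- inverse_kinematics(position, orientation): joint angles nearest the present ones, or None.
- vision.snapshot(name): name is "scene" or "top"; returns the picture (480x640x3 uint8, red, green, blue); there is no depth.
- vision.get_calibration(name): a dict with "fx", "fy", "cx", "cy" (pixels), "position" and "orientation" of the camera in the world. Camera axes: x right, y down, z forward; pixel columns grow to the right and rows downward; lengths in m; the calibration is good to about 2 mm. A picture is of the moment at which its call begins. get_calibration takes no time and is no camera call.
A pose or a line that the arm cannot do raises r.PlanningError and nothing moves.
- r.sign_off(): hands the job in; it is judged then, once.
Trained networks look in the newest picture that a camera, given by its name, has taken for a name from the list of things; names that differ only in an ending like _2 or _b are one class to them, and where a whole thing is asked for, a point or a joint stands for the part that bears it (a point fixed in the world has none). Each returns a list of dicts, best first, with "score" (0 to 1); they miss things now and then, are a little off and sometimes report something else, mostly with a low value. They report only what shows in the picture. A call takes as long as a camera call. They do not tell look-alikes from the thing itself.
- models.boxes_of(thing, camera): "at" ([x, y, z] in m, in world coordinates, good to about 4 mm: the middle of the surface that is visible of it).
- models.regions_of(thing, camera): "pixels" (480x640 bool, what is visible of it).
- models.mark_of(thing, camera): "at" ([x, y, z] in m, in world coordinates, good to about 4 mm: a listed point, or the origin of a listed thing).
Readings, each from a call of its own:
- telemetry.current_t(): time.
- telemetry.current_joints(): joint angles.
- telemetry.current_dq(): joint speeds.
- telemetry.current_joint_efforts(): joint torques, N m.
- telemetry.current_ee_pos(): TCP position.
- telemetry.current_tool_rot(): TCP orientation.
- telemetry.current_wrist_force(): force on the tool from outside, world axes, zero at the start.
- telemetry.current_torque(): the same for the moment, N m.
- telemetry.current_opening(): finger opening in m.
- telemetry.current_finger_force(): force on a finger pad.
Only numpy, scipy, OpenCV 4.12 (cv2) and the standard library are available. Lean on these libraries where they do the work, as an engineer would, in place of code of your own. Each camera call takes 0.05 s, during which the arm holds its last target. There are 200 camera calls.

### The job

Draw the steel stop pin straight up out of its bore in the fixture plate, hang it upright by its collar in the notch of the steel parking block and let go of it. Then take the grey lock module by its connector shroud, set it flat on the fixture plate with a long side along the far fence, and press it into the corner until both sides touch their fences squarely; the job ends while you are still gripping it and holding it pressed against both fences, so do not let go. Do not ram the fences, and leave the other things on the bench where they are.

Things in the scene. Friction and masses are not known exactly. Their poses are not given: they have to be found in the camera images.
- fixture: fixed aluminium plate, 170 (x) x 200 (y) x 18 thick; origin at the centre of its underside, on the table. It stands anywhere in front of the robot and is turned up to 0.3 rad. The two fences stand on it along its +x and +y edges and form one inner corner. The module, when seated, has its centre at x +35, y +34 in this frame, its long axis along this y axis, its underside on the plate top (z 18)
- fence_far: steel bar on the plate along its +x edge (far from the robot), 14 thick, 170 long along y, 20 high (top 38 above the table); origin at the centre of its underside; its inner face is 7 towards -x of the origin. Rigid; turns with the fixture
- fence_left: steel bar on the plate along its +y edge (left), 14 thick, 130 long along x, 20 high (top 38 above the table); origin at the centre of its underside; its inner face is 7 towards -y of the origin. Rigid
- corner (a point): the inner corner: where the inner faces of both fences meet the plate's top; axes as the fixture's, fence_far lies along y and fence_left along x from here
- bore (a point): mouth centre of the blind bore in the plate, 11.2 diameter, 14 deep, on the plate's top (18 above the table), 40 from the far fence's face and 36 from the left fence's face. While the pin stands in it the module cannot reach the corner
- pin_center (a point): loose steel stop pin, 76 high, about 95 g: shank 10 diameter and 38 long below, then a collar 26 diameter and 4 thick, then a round grip 16 diameter and 34 high on top. The point is on its axis, at the collar's underside, 38 above the tip and 38 below the top; z points up along the pin. At the start it stands loosely in the bore, this point 42 above the table
- park_block: fixed dark steel parking block, 54 x 54, 48 high, on a foot 90 x 80 x 6; origin at the centre of its underside, on the table. A notch 15 wide (along y), open at the top and at the -x side, runs from its -x face 36 deep into it and down to the foot (6 above the table); turned up to 0.5 rad. It is either on the left or on the right of the fixture, the module on the other side
- notch (a point): middle of the notch at the height of the block's top (48 above the table), 18 inside the open -x face; axes as park_block's. The hanging pin's collar underside rests on the block's top, with this point and pin_center coinciding
- module_center (a point): loose grey plastic lock module, 0.2 to 0.45 kg: housing 70 (x) x 104 (y) x 30 high, with a central connector shroud 28 (x) x 46 (y) standing 30 high on top of it (60 in all). The point is at the centre, 30 above the underside, at the level of the housing's top. The same when turned half round. Friction on plate and fences is 0.5 to 0.7, so pressing on one of them resists sliding along it and must not be mistaken for touching the other. It starts flat on the table
- screwdriver: screwdriver with black handle, 190 long, lying at the back right; a bystander, loose, to be left alone; origin near its underside
- remote_key: black car remote key, about 34 x 110 x 14, lying at the back left; a bystander, loose, to be left alone; origin near its underside
- tape_measure: black tape measure, 70 x 38 x 62 high, at the front left; a bystander, loose, to be left alone; origin near its underside
- screw_tray: clear two-part tray, 100 x 75 x 22 high, at the far left; a bystander, loose, to be left alone; origin near its underside
- grease_jar: small jar, 52 diameter, 55 high, at the far right; a bystander, loose, to be left alone; origin near its underside
- wrench: steel wrench, 150 long, at the front right; a bystander, loose, to be left alone; origin near its underside
- lock_cylinder: brass lock cylinder, 28 diameter, 50 long, lying behind the fixture; a bystander, loose, to be left alone; origin near its underside
Mind the look-alikes: they are no part of the job. What is shaped like the park_block but brown or red is not meant. Leave any turquoise look-alike of the part that bears module_center alone.

How it is judged:
By the outcome, as a careful person would: the job done as asked, in the order asked, and still so for the second after the job is handed in, while the arm keeps its last pose, push and grip.
It also fails if it takes over 72 s, if anything falls off the work surface, if the arm or the gripper's body presses on something with over 40 N, if the wrist force passes 120 N, or if a joint passes its speed limit or range.

## Working session

There is one attempt and no reset: what is moved stays moved. The work goes in short steps, each a Python script; the robot and the scene stay as the last script left them, time stands still between calls to the robot, and variables do not carry over. Pictures are saved under pics/ and viewed, at most 12 in all, crops included, and the job is handed in when it is done.

```bash
ls; mkdir -p pics
python3 - <<'E'
from plant import r, vision, models, telemetry
import cv2,numpy as np
for c in ("scene","top"):
    im=vision.snapshot(c); cv2.imwrite(f"pics/{c}0.png",im[:,:,::-1])
    k=vision.get_calibration(c); print(c,{a:np.round(b,3).tolist() for a,b in k.items()})
    for t in ("fixture","corner","bore","pin_center","park_block","notch","module_center","fence_far","fence_left"):
        print(t,[(np.round(d["at"],4).tolist(),round(d["score"],2)) for d in models.mark_of(t,c)])
print(telemetry.current_t(), telemetry.current_tool_rot(), r.nose_length)
E
```

```text
pics
scene {'fx': 467.45, 'fy': 467.45, 'cx': 317.263, 'cy': 236.396, 'position': [1.383, 0.105, 0.701], 'orientation': [-0.31, 0.584, 0.662, -0.352]}
fixture [([0.4471, -0.2969, 0.0481], 0.65)]
corner [([0.5762, 0.0607, 0.0121], 0.93), ([0.5396, 0.4556, -0.001], 0.6)]
bore [([0.5315, 0.0237, 0.0165], 0.93)]
pin_center [([0.5345, 0.026, 0.0466], 0.69)]
park_block [([0.4527, -0.2952, 0.0047], 0.95), ([0.1791, -0.3491, 0.0003], 0.66)]
notch [([0.4466, -0.3041, 0.0505], 0.92), ([0.1684, -0.3536, 0.0483], 0.85)]
module_center [([0.5253, 0.3039, 0.0316], 0.83), ([0.6901, 0.3996, 0.0301], 0.56)]
fence_far [([0.5798, -0.0148, 0.0194], 0.84)]
fence_left [([0.5158, 0.0705, 0.0171], 0.68), ([0.3196, 0.2805, -0.0021], 0.24)]
top {'fx': 590.834, 'fy': 590.834, 'cx': 312.55, 'cy': 230.325, 'position': [0.241, 0.001, 1.763], 'orientation': [-0.043, 0.706, -0.705, 0.05]}
fixture [([0.5021, -0.0221, -0.0008], 0.77)]
corner [([0.5811, 0.0589, 0.0207], 0.73), ([0.3191, -0.2815, -0.0015], 0.59)]
bore [([0.5338, 0.0265, 0.0188], 0.68)]
pin_center [([0.5357, 0.0224, 0.0441], 0.6)]
park_block [([0.4545, -0.2928, 0.0042], 0.92), ([0.4081, -0.456, 0.0012], 0.82), ([0.1815, -0.3433, -0.004], 0.69)]
notch [([0.1685, -0.3552, 0.0499], 0.91), ([0.3996, -0.461, 0.0505], 0.71), ([0.4466, -0.3005, 0.048], 0.61)]
module_center [([0.6841, 0.3992, 0.0294], 0.93), ([0.5294, 0.2997, 0.0288], 0.59)]
fence_far [([0.5763, -0.0114, 0.0219], 0.77), ([0.5342, 0.0219, 0.0436], 0.66), ([0.6809, -0.2871, -0.0005], 0.35)]
fence_left [([0.5117, 0.0728, 0.0189], 0.62)]
1.0 [4.31151640e-05 9.73233461e-01 2.29818687e-01 1.57823172e-05] 0.025
```

View pics/top0.png

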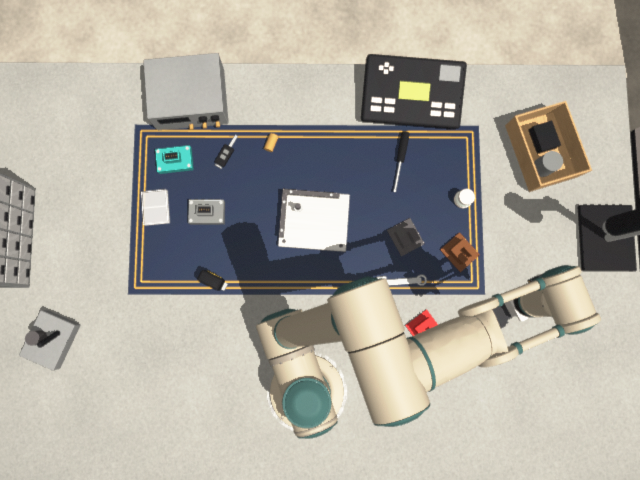

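View pics/scene0.png

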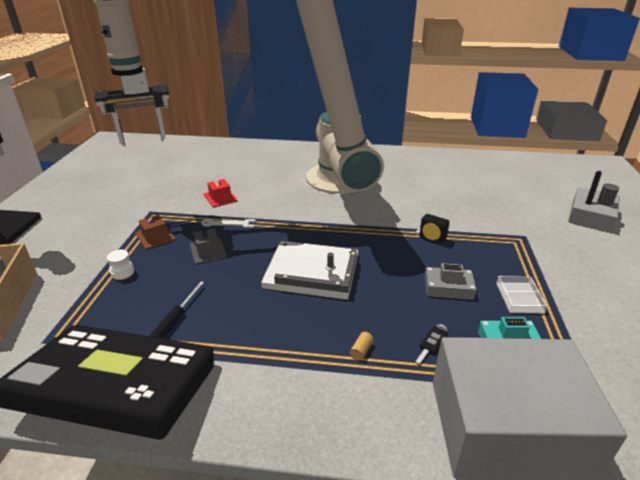

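The top picture shows the arm clear of everything. The possible confusions by pixel in the top view:
- **Park block:** dark (405,236), brown (460,250) and red (421,323). I choose the dark one.
- **Module:** grey (206,211) and turquoise (174,159). I choose the grey one.
- **Pin:** only (296,206), on the plate's bore.

Next I check the choice in a close crop and get the yaws from the regions.

```bash
cat > h.py <<'E'
from plant import r, gripper_to, inverse_kinematics, vision, models, telemetry
import cv2, numpy as np
from scipy.spatial.transform import Rotation as R
def cal(c):
    k=vision.get_calibration(c); q=k["orientation"]
    return k, R.from_quat([q[1],q[2],q[3],q[0]]).as_matrix()
def unproj(c,uv,z):
    k,M=cal(c); uv=np.atleast_2d(uv).astype(float)
    d=np.c_[(uv[:,0]-k["cx"])/k["fx"],(uv[:,1]-k["cy"])/k["fy"],np.ones(len(uv))]@M.T
    p=np.array(k["position"]); return p+d*((z-p[2])/d[:,2])[:,None]
def proj(c,P):
    k,M=cal(c); v=(np.atleast_2d(P)-k["position"])@M
    return np.c_[v[:,0]/v[:,2]*k["fx"]+k["cx"],v[:,1]/v[:,2]*k["fy"]+k["cy"]]
def rect(c,mask,z):
    cs,_=cv2.findContours(mask.astype(np.uint8),cv2.RETR_EXTERNAL,cv2.CHAIN_APPROX_NONE)
    P=unproj(c,max(cs,key=cv2.contourArea)[:,0,:],z)[:,:2]
    (cx,cy),(w,h),a=cv2.minAreaRect((P*1000).astype(np.float32))
    return np.round([cx,cy,w,h,a],1)
def down(yaw):  # tool z down, tool y axis along world heading yaw (mod pi)
    y=np.array([np.cos(yaw),np.sin(yaw),0]); z=np.array([0,0,-1.]); x=np.cross(y,z)
    q=R.from_matrix(np.c_[x,y,z]).as_quat(); return [q[3],q[0],q[1],q[2]]
E
python3 - <<'E'
from h import *
im=vision.snapshot("top"); vision.snapshot("scene")
for t,z in (("fixture",.018),("fence_far",.038),("fence_left",.038),("park_block",.03),("module_center",.03)):
  for c in ("top",):
    for d in models.regions_of(t,c):
        print(t,c,round(d["score"],2),rect(c,d["pixels"],z),d["pixels"].sum(),np.round(np.argwhere(d["pixels"]).mean(0)[::-1]))
a=cv2.resize(im[185:265,270:430],None,fx=5,fy=5,interpolation=cv2.INTER_CUBIC)
b=cv2.resize(im[180:240,170:250],None,fx=3,fy=3,interpolation=cv2.INTER_CUBIC)
o=np.zeros((590,800,3),np.uint8);o[:400]=a;o[405:585,:240]=b[:180]
cv2.imwrite("pics/crop1.png",o[:,:,::-1])
E
```

```text
fixture top 0.55 [501.7 -19.6 200.9 174.8  85.7] 3769 [314. 220.]
fixture top 0.48 [739.4 109.7  23.6  50.8  67.2] 126 [271. 142.]
fixture top 0.41 [ 703.3 -284.6   29.2  150.1   77.8] 334 [402. 149.]
fence_far top 0.84 [576.9 -11.7 167.2  18.   84.9] 285 [309. 193.]
fence_left top 0.59 [511.3  71.9  15.  129.2  85.7] 222 [283. 216.]
park_block top 0.83 [ 193.7 -332.    55.4   80.9   36.1] 457 [421. 323.]
park_block top 0.78 [ 404.3 -449.    91.2   85.9   40.5] 827 [459. 252.]
park_block top 0.6 [ 449.6 -291.5   90.7   81.2   27.7] 810 [405. 237.]
module_center top 0.9 [5.239e+02 2.994e+02 6.910e+01 1.020e+02 1.000e-01] 823 [206. 212.]
module_center top 0.74 [537.  450.  103.3  82.1   5.1] 934 [155. 207.]
module_center top 0.55 [682.7 400.3  78.9 110.3   8. ] 894 [174. 159.]
```

View pics/crop1.png

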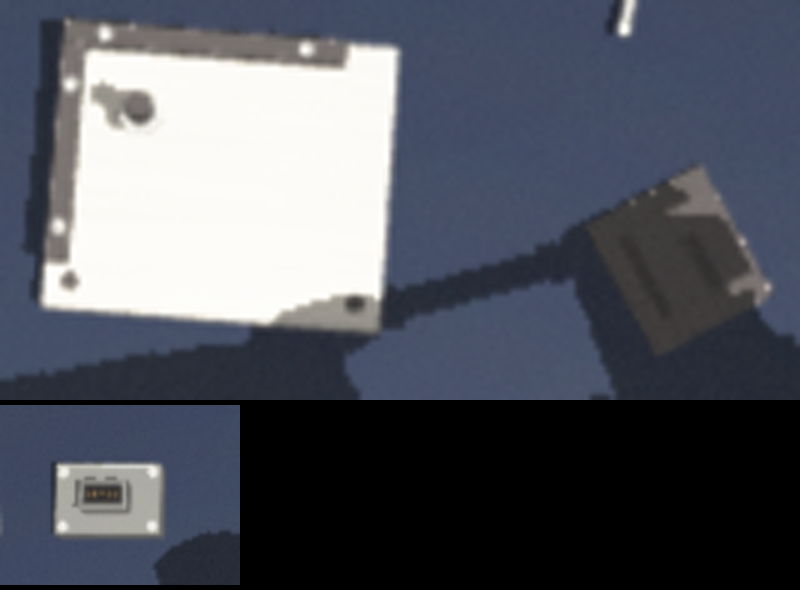

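The crop confirms the choice: fixture yaw is about -4.4°, the dark block's notch runs at about 28°, and the grey module lies at about 0° yaw. I'll average the marks a little more, then hover over the pin, which takes the arm's shadow off the block.

```bash
cat >> h.py <<'E'
def marks(t,c,near,n=3,tol=.03):
    o=[]
    for _ in range(n):
        vision.snapshot(c)
        o+=[d["at"] for d in models.mark_of(t,c) if np.linalg.norm(np.array(d["at"])[:2]-near)<tol][:1]
    return np.round(np.mean(o,0),4) if o else None
def best(yaw):
    """down orientation, of the two half turns the one with wrist nearest mid"""
    return down(yaw)
E
python3 - <<'E'
from h import *
for t,n in (("bore",(.534,.025)),("pin_center",(.534,.025)),("corner",(.578,.06))):
    print(t,marks(t,"top",n),marks(t,"scene",n))
for y in (85.6,-94.4):
    print(y,np.round(inverse_kinematics([.5345,.0255,.16],down(np.radians(y))),2))
for y in (117.7,-62.3): print(y,np.round(inverse_kinematics([.446,-.3,.16],down(np.radians(y))),2))
for y in (-4.4,175.6,85.6,-94.4): print(y,np.round(inverse_kinematics([.527,.301,.16],down(np.radians(y))),2),np.round(inverse_kinematics([.537,.01,.16],down(np.radians(y))),2))
E
```

```text
bore [0.5325 0.0274 0.0219] [0.5334 0.0243 0.0175]
pin_center [0.5357 0.024  0.0444] [0.5327 0.0268 0.0456]
corner [0.5814 0.0578 0.0214] [0.5766 0.061  0.013 ]
85.6 [-0.08  0.25  1.66 -0.    1.23 -1.58]
-94.4 [-0.08  0.25  1.66 -0.    1.23  1.57]Traceback (most recent call last):
  File "<stdin>", line 6, in <module>
    return _wrapfunc(a, 'round', decimals=decimals, out=out)
    return _wrapit(obj, method, *args, **kwds)
    result = getattr(arr, method)(*args, **kwds)
TypeError: unsupported operand type(s) for *: 'NoneType' and 'float'
```

Run:
```python
from h import *
r.move_to([.5342,.0257,.16],down(np.radians(-94.4)))
n=(.45,-.298)
for t in ("park_block","notch"):
    print(t,marks(t,"top",n),marks(t,"scene",n))
im=vision.snapshot("top"); sc=vision.snapshot("scene")
for d in models.regions_of("park_block","top"): print(rect("top",d["pixels"],.02))
o=np.zeros((600,800,3),np.uint8)
o[:350,:400]=cv2.resize(im[215:265,380:437],(400,350),interpolation=cv2.INTER_CUBIC)
o[:350,400:]=cv2.resize(sc[210:280,170:250],(400,350),interpolation=cv2.INTER_CUBIC)
o[350:600,:400]=cv2.resize(sc[220:300,270:398],(400,250),interpolation=cv2.INTER_CUBIC)
cv2.imwrite("pics/crop2.png",o[:,:,::-1])
for y in (-62.3,): print(y,np.round(inverse_kinematics([.446,-.3,.16],down(np.radians(y))),2))
for y in (-4.4,175.6,85.6,-94.4):
  for p in ([.527,.301,.16],[.537,.01,.16]):
    q=inverse_kinematics(p,down(np.radians(y))); print(y,None if q is None else np.round(q,2))
print(telemetry.current_t(),telemetry.current_ee_pos())
```

```text
park_block [ 0.4545 -0.294   0.005 ] [ 0.4518 -0.2938  0.0029]
notch [ 0.4456 -0.3006  0.0467] [ 0.4458 -0.3002  0.0469]
[ 403.9 -452.1   88.    78.6   42.2]
[ 178.5 -344.1   89.7   81.5   35.2]
[ 451.3 -291.9   91.2   84.3   29.8]
[320.1 278.1  84.8  36.4  63.8]
-62.3 [-0.72  0.25  1.66 -0.    1.23  0.37]
-4.4 [ 0.4   0.35  1.51 -0.    1.28  0.48]
-4.4 [-0.11  0.25  1.66 -0.    1.23 -0.03]
175.6 [ 0.4   0.35  1.51 -0.    1.28 -2.66]
175.6 None
85.6 [ 0.4   0.35  1.51 -0.    1.28 -1.09]
85.6 [-0.11  0.25  1.66 -0.    1.23 -1.6 ]
-94.4 [ 0.4   0.35  1.51 -0.    1.28  2.05]
-94.4 [-0.11  0.25  1.66 -0.    1.23  1.54]
6.675 [0.53417639 0.02570105 0.15999271]
```

View pics/crop2.png

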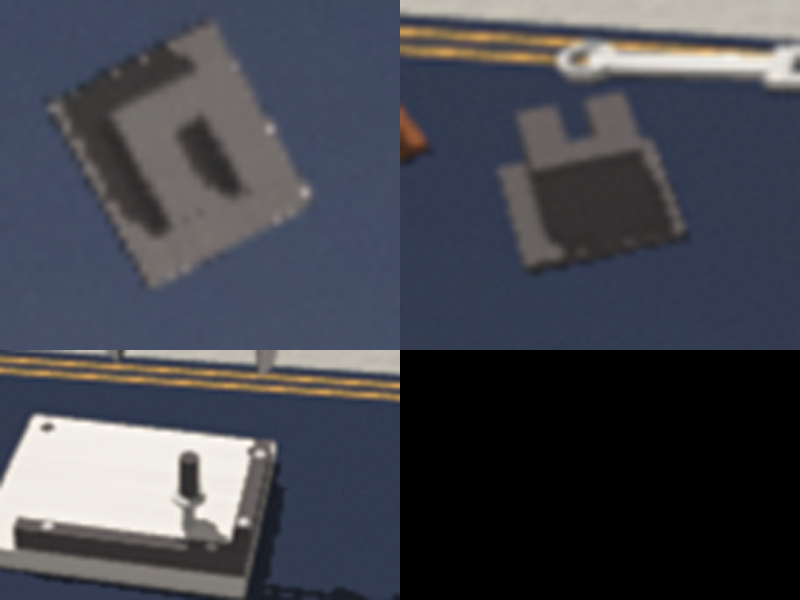

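The crop shows the dark block's notch opening toward the robot, heading about 28°. The pin stands free on the plate. Now I grip the pin lightly and check the side force.

Run:
```python
from h import *
def st(s): print(s,np.round(telemetry.current_ee_pos(),4),"F",np.round(telemetry.current_wrist_force(),1),"T",np.round(telemetry.current_torque(),2),"op",round(telemetry.current_opening(),4),"ff",telemetry.current_finger_force(),round(telemetry.current_t(),2))
gripper_to(.05)
print(r.move_l([.5342,.0257,.0755],vel=.1,guard=8)); st("down")
gripper_to(0.0,f_grip=5); st("grip")
for i in range(4):
    F=np.array(telemetry.current_wrist_force())[:2]
    r.hold(.05)
st("hold")
```

```text
False
down [0.5348 0.0257 0.076 ] F [ 0.7  0.4 -0.3] T [0.05 0.04 0.01] op 0.0505 ff 0.0 8.49
grip [0.5343 0.0257 0.0756] F [-0.5  1.1  0.3] T [ 0.09  0.03 -0.03] op 0.0154 ff 5.001522973179817 9.12
hold [0.5343 0.0257 0.0756] F [-0.2  0.5  0.7] T [ 0.03 -0.   -0.01] op 0.0156 ff 5.002773106098175 9.32
```

```bash
cat >> h.py <<'E'
def st(s): print(s,np.round(telemetry.current_ee_pos(),4),"F",np.round(telemetry.current_wrist_force(),1),"T",np.round(telemetry.current_torque(),2),"op",round(telemetry.current_opening(),4),"ff",round(telemetry.current_finger_force(),1),round(telemetry.current_t(),2))
E
python3 - <<'E'
from h import *
gripper_to(0.0,f_grip=20); st("grip")
r.move_l([.5342,.0257,.15],vel=.08,guard=12); st("up")
sc=vision.snapshot("scene")
print(marks("pin_center","scene",(.534,.026),2))
r.move_to([.4456,-.2998,.150],down(np.radians(-62.3))); st("over")
print(marks("pin_center","scene",(.446,-.3),3),marks("notch","scene",(.446,-.3),2))
sc=vision.snapshot("scene")
u,v=proj("scene",[.446,-.3,.09])[0].astype(int)
cv2.imwrite("pics/over.png",cv2.resize(sc[v-60:v+60,u-80:u+80],(800,600),interpolation=cv2.INTER_CUBIC)[:,:,::-1])
E
```

```text
grip [0.5343 0.0257 0.0756] F [ 0.7 -0.7  1.2] T [0.08 0.02 0.04] op 0.0147 ff 20.0 9.54
up [0.5337 0.0257 0.1494] F [-0.6 -0.7 -0.9] T [0.02 0.03 0.03] op 0.0147 ff 20.0 10.62
[0.5326 0.0261 0.1164]
over [ 0.4459 -0.2991  0.15  ] F [-0.1  0.4 -1.3] T [-0.04  0.01 -0.03] op 0.0145 ff 20.0 12.15
[ 0.4443 -0.3003  0.1188] [ 0.4466 -0.2991  0.0477]
```

View pics/over.png

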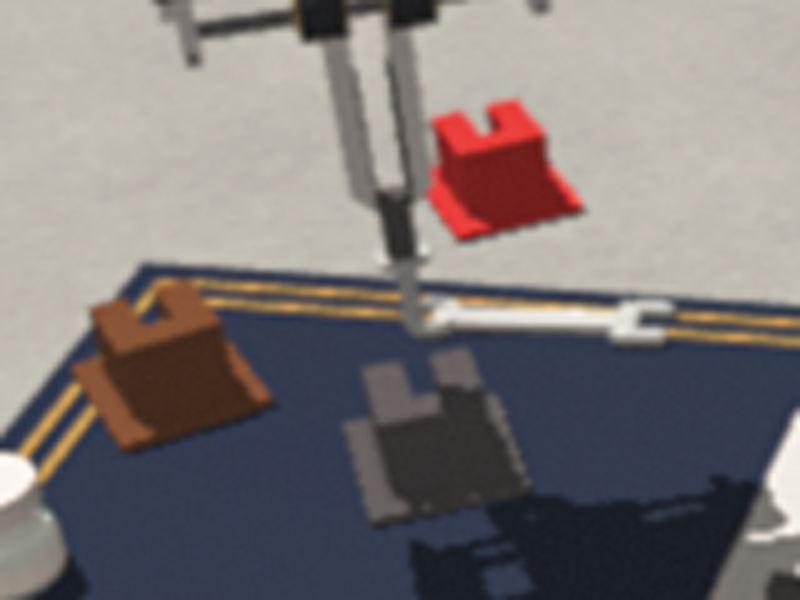

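The picture shows the pin hanging upright in the fingers, with its tip at about (418,330), above the notch at about (425,390). I lower it with a guard.

Run:
```python
from h import *
p=np.array([.4454,-.2999,.125])
r.move_l(p,vel=.15); st("pre")
g=r.move_l([p[0],p[1],.0805],vel=.04,guard=6); print(g); st("low")
```

```text
pre [ 0.4449 -0.2995  0.1245] F [ 0.5  0.5 -0.7] T [0.01 0.01 0.02] op 0.0144 ff 20.0 13.02
True
low [ 0.4451 -0.2995  0.0817] F [-0.8  0.9  4.5] T [ 0.04  0.04 -0.04] op 0.0146 ff 20.0 14.03
```

Contact came at the expected height, so the collar is seated. I release, lift and check.

Run:
```python
from h import *
gripper_to(.04); st("open")
p=np.array(telemetry.current_ee_pos())
r.move_l([p[0],p[1],.16],vel=.12); st("up")
r.move_to([.50,.15,.20],down(np.radians(-4.4)))
print(marks("pin_center","scene",(.446,-.3),2),marks("pin_center","top",(.446,-.3),2))
n=(.527,.301)
print("mod",marks("module_center","top",n),marks("module_center","scene",n))
for d in models.regions_of("module_center","top"): print(rect("top",d["pixels"],.03))
sc=vision.snapshot("scene"); u,v=proj("scene",[.446,-.3,.05])[0].astype(int)
im=vision.snapshot("top"); a,b=proj("top",[.527,.301,.05])[0].astype(int)
o=np.zeros((600,800,3),np.uint8)
o[:400,:400]=cv2.resize(sc[v-40:v+40,u-40:u+40],(400,400),interpolation=cv2.INTER_CUBIC)
o[:400,400:]=cv2.resize(im[b-30:b+30,a-30:a+30],(400,400),interpolation=cv2.INTER_CUBIC)
cv2.imwrite("pics/park.png",o[:400,:,::-1]); st("")
```

```text
open [ 0.4443 -0.2988  0.0805] F [-0.8 -0.5  0.1] T [-0.02 -0.01  0.01] op 0.0399 ff 0.0 14.63
up [ 0.4438 -0.2984  0.1594] F [ 0.3 -0.4  1.1] T [ 0.02 -0.02  0.  ] op 0.04 ff 0.0 15.44
[ 0.4426 -0.3012  0.0504] [ 0.4458 -0.302   0.0529]
mod [0.529  0.3002 0.0298] [0.5255 0.3044 0.0317]
[5.224e+02 3.238e+02 7.800e+01 6.230e+01 1.000e-01]
[680.7 399.6  79.3 110.1   6.4]
[ 719.9 -287.6   25.8  101.8   79.6]
[ 5.648e+02 -4.690e+02  5.160e+01  6.060e+01  1.000e-01]
 [0.5  0.15 0.2 ] F [ 0.6 -0.2  0.4] T [ 0.   -0.04  0.04] op 0.0401 ff 0.0 18.26
```

View pics/park.png

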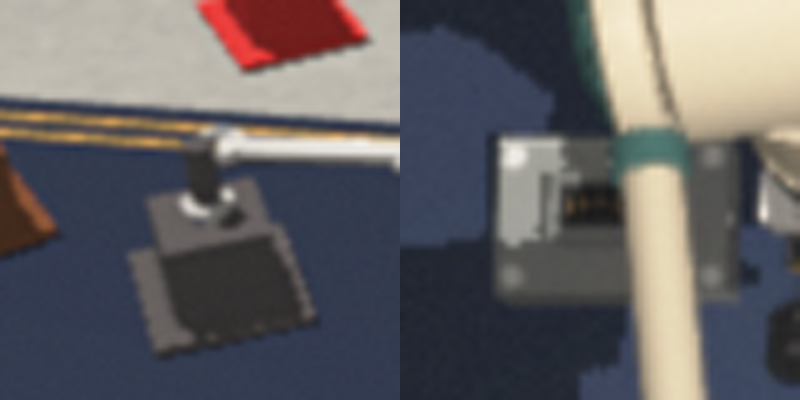

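The picture shows the pin upright in the dark block's notch, its collar on the top at about (208,205) and the fingers clear. The grey module lies untouched. Next I grasp its shroud across the 28 mm width and lift.

Run:
```python
from h import *
c=[.527,.302]
r.move_to([*c,.13],down(0)); gripper_to(.06)
print(r.move_l([*c,.0585],vel=.1,guard=8)); st("down")
gripper_to(0,f_grip=8); st("close8")
gripper_to(0,f_grip=45); st("close45")
r.move_l([*c,.12],vel=.1); st("lift")
print(marks("module_center","scene",c,2))
```

```text
False
down [0.5275 0.3022 0.059 ] F [-0.5  0.3 -0.5] T [-0.03 -0.12 -0.  ] op 0.06 ff 0.0 20.37
close8 [0.5264 0.302  0.0586] F [-2.   0.6  3.5] T [-0.01  0.33 -0.03] op 0.0274 ff 8.0 20.98
close45 [0.5265 0.302  0.0586] F [-3.9  0.2  3.2] T [-0.01  0.52  0.04] op 0.025 ff 45.0 21.21
lift [0.5269 0.3018 0.1196] F [ 0.8  0.1 -0.3] T [ 0.01 -0.09 -0.  ] op 0.0005 ff 0.0 21.98
[0.5227 0.3043 0.0347]
```

Run:
```python
from h import *
gripper_to(.06)
sc=vision.snapshot("scene"); u,v=proj("scene",[.527,.302,.06])[0].astype(int)
o=np.zeros((400,800,3),np.uint8)
o[:,:400]=cv2.resize(sc[v-50:v+50,u-50:u+50],(400,400),interpolation=cv2.INTER_CUBIC)
r.move_l([.5,.15,.2],vel=.3)
im=vision.snapshot("scene")
o[:,400:]=cv2.resize(im[v-40:v+60,u-50:u+50],(400,400),interpolation=cv2.INTER_CUBIC)
cv2.imwrite("pics/slip.png",o[:,:,::-1])
n=(.527,.302); print(marks("module_center","scene",n)); vision.snapshot("top")
print(marks("module_center","top",n))
```

```text
[0.5202 0.305  0.0328]
[0.5248 0.3002 0.0286]
```

View pics/slip.png

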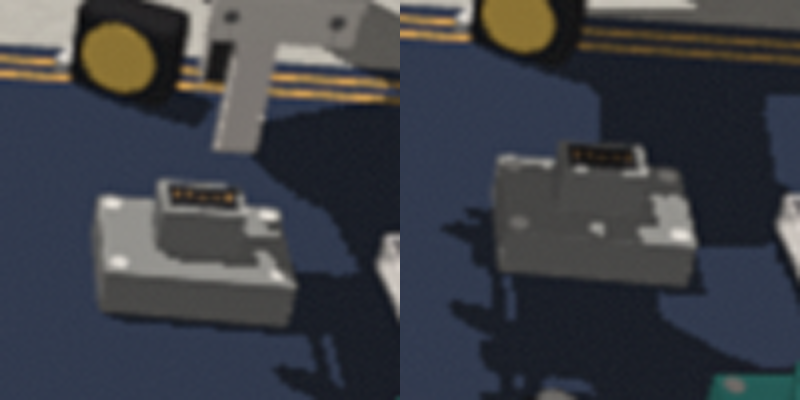

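The picture shows the module lying flat and aligned, slid a few millimetres toward -x, with nothing held: the grip slipped on the lift. I'll retry slightly higher, so the tips stay clear of the housing, and lift in small steps with readings.

Run:
```python
from h import *
c=[.5235,.3025]; st("t")
r.move_to([*c,.11],down(0))
print(r.move_l([*c,.0615],vel=.12,guard=8)); st("down")
for f in (5,20,45):
    gripper_to(0,f_grip=f); st(f"close{f}")
for z in (.0625,.064,.067,.072):
    r.move_l([*c,z],vel=.03); st("lift")
    if telemetry.current_opening()<.02: break
sc=vision.snapshot("scene"); u,v=proj("scene",[.527,.302,.06])[0].astype(int)
cv2.imwrite("pics/grip2.png",cv2.resize(sc[v-60:v+60,u-60:u+60],(600,600),interpolation=cv2.INTER_CUBIC)[:,:,::-1])
```

```text
t [0.5  0.15 0.2 ] F [ 0.8  0.1 -1. ] T [-0.11 -0.1   0.02] op 0.0597 ff 0.0 24.68
False
down [0.5243 0.3019 0.0624] F [-0.4  0.3 -0.2] T [-0.02 -0.05 -0.04] op 0.0599 ff 0.0 25.98
close5 [0.5235 0.3025 0.0614] F [-0.   0.9  0.3] T [ 0.   -0.08  0.03] op 0.0001 ff 0.0 26.98
close20 [0.5235 0.3025 0.0615] F [-0.2 -0.   0.1] T [-0.01 -0.15 -0.03] op 0.0001 ff 0.0 27.19
close45 [0.5235 0.3025 0.0615] F [-0.1  0.6 -1. ] T [-0.07 -0.08 -0.04] op 0.0004 ff 0.0 27.41
lift [0.5236 0.3026 0.0626] F [-0.6 -0.3  0.6] T [-0.08 -0.05  0.05] op 0.0004 ff 0.0 27.66
```

View pics/grip2.png

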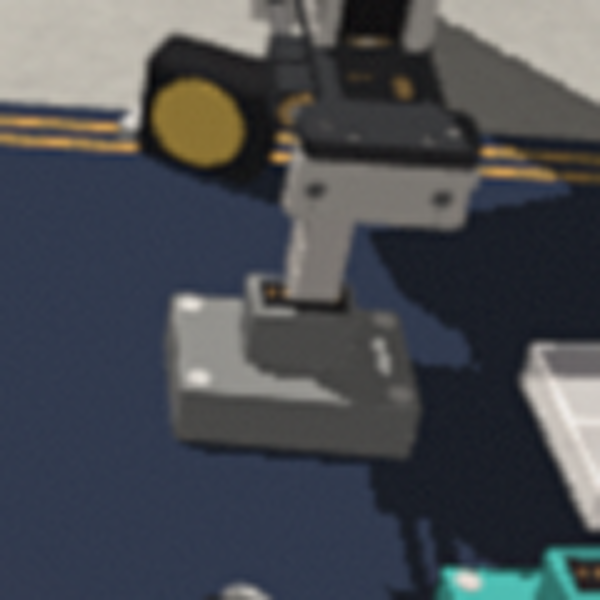

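Run:
```python
from h import *
u,v=proj("scene",[.527,.302,.06])[0].astype(int)
p=np.array(telemetry.current_ee_pos())
def s(P): return np.round((proj("scene",P)-[u-60,v-60])*5)
print("tips",s([p+[0,-.008,-.025],p+[0,.008,-.025],p+[0,-.008,0],p+[0,.008,0]]))
for c in ([.5235,.3025],):
    for z,hx,hy in ((.06,.014,.023),(.03,.035,.052),(0,.035,.052)):
        print(z,s([[c[0]+a*hx,c[1]+b*hy,z] for a,b in ((1,-1),(1,1),(-1,1),(-1,-1))]).tolist())
for d in models.regions_of("module_center","scene"): 
    q=np.argwhere(d["pixels"])[:,::-1]; print(d["score"],(q.min(0)-[u-60,v-60])*5,(q.max(0)-[u-60,v-60])*5)
```

```text
tips [[279. 338.]
 [315. 341.]
 [288. 294.]
 [324. 297.]]
0.06 [[256.0, 315.0], [362.0, 323.0], [354.0, 285.0], [250.0, 277.0]]
0.03 [[183.0, 393.0], [424.0, 411.0], [400.0, 314.0], [173.0, 297.0]]
0 [[175.0, 444.0], [411.0, 463.0], [389.0, 364.0], [165.0, 347.0]]
0.85 [165 275] [415 450]
0.71 [435 550] [740 660]
0.6 [-650  170] [-170  455]
0.55 [530 345] [770 525]
```

The picture shows the fingertips ending level with the shroud's top rim, near (322,303). My projection of the stated tip, 25 mm ahead of the TCP, lands 35 px lower at (297,340). The pin was also held only by its top. So the real fingertips sit about at the TCP: the first grip barely caught the rim and the second missed it. I regrip about 22 mm lower, guarded.

Run:
```python
from h import *
c=[.5225,.301]
r.move_l([*c,.075],vel=.1); gripper_to(.06)
print(r.move_l([*c,.037],vel=.06,guard=5)); st("down")
for f in (8,45):
    gripper_to(0,f_grip=f); st(f"close{f}")
for z in (.042,.055,.1):
    r.move_l([*c,z],vel=.06); st("lift")
    if telemetry.current_opening()<.02: break
sc=vision.snapshot("scene"); u,v=proj("scene",[.527,.302,.06])[0].astype(int)
cv2.imwrite("pics/grip3.png",cv2.resize(sc[v-60:v+60,u-60:u+60],(600,600),interpolation=cv2.INTER_CUBIC)[:,:,::-1])
print(marks("module_center","scene",c,2))
```

```text
False
down [0.5227 0.3011 0.037 ] F [ 0.7 -0.3 -0.2] T [-0.01 -0.1   0.03] op 0.06 ff 0.0 29.84
close8 [0.5219 0.3009 0.0371] F [-1.6 -0.3  2.9] T [-0.05  0.3   0.01] op 0.0279 ff 8.0 30.44
close45 [0.522  0.301  0.0372] F [-2.5  0.1  3.6] T [-0.04  0.5   0.01] op 0.0278 ff 45.0 30.66
lift [0.5232 0.3011 0.042 ] F [ 0.2 -0.7 -2. ] T [-0.06  0.   -0.01] op 0.0275 ff 45.0 30.91
lift [0.5231 0.3012 0.0557] F [-0.9  1.4 -1. ] T [-0.06 -0.08  0.01] op 0.0277 ff 45.0 31.27
lift [0.5222 0.3009 0.0997] F [ 0.5  0.4 -2.7] T [-0.01 -0.04  0.01] op 0.0275 ff 45.0 32.17
[0.5228 0.3063 0.0934]
```

View pics/grip3.png

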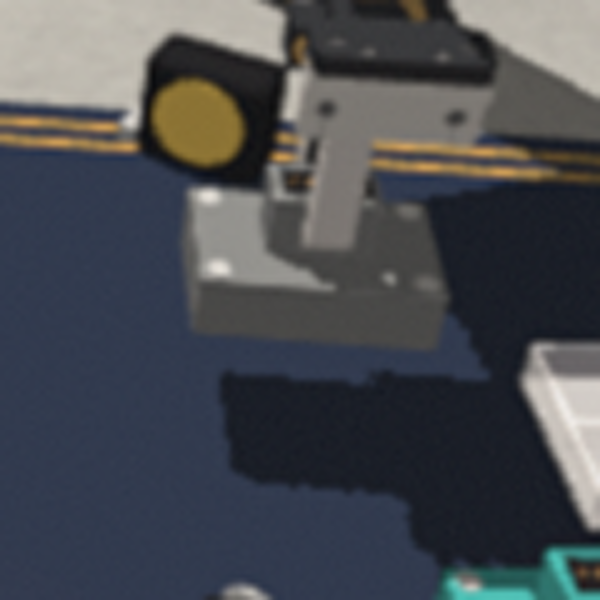

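The module is held firmly: opening 27.5 mm at 45 N, finger down on the housing top at about (332,245). I carry it over the plate, 14 mm back from both fences, lower it guarded, then touch each fence with a guard.

```bash
cat >> h.py <<'E'
YAW=np.radians(-4.4); ex=np.array([np.cos(YAW),np.sin(YAW),0]); ey=np.array([-np.sin(YAW),np.cos(YAW),0])
SEAT=np.array([.5383,.0097,0])
def loc(s):
    p=np.array(telemetry.current_ee_pos())-SEAT; F=np.zeros(3); T=np.zeros(3)
    for _ in range(8):
        F+=np.array(telemetry.current_wrist_force())/8; T+=np.array(telemetry.current_torque())/8; r.hold(.02)
    print(s,"loc mm",np.round([p@ex*1e3,p@ey*1e3,p[2]*1e3],1),"F",np.round([F@ex,F@ey,F[2]],1),"T",np.round([T@ex,T@ey,T[2]],2),round(telemetry.current_opening(),4),round(telemetry.current_t(),2))
def at(x,y,z): return SEAT+x/1e3*ex+y/1e3*ey+np.array([0,0,z/1e3])
E
python3 - <<'E'
from h import *
r.move_l(at(-14,-14,100),rot=down(YAW),vel=.25); loc("over")
print(r.move_l(at(-14,-14,52),vel=.05,guard=5)); loc("plate")
p=telemetry.current_ee_pos(); z=p[2]*1e3
print(r.move_l(at(8,-14,z),vel=.03,guard=7)); loc("far")
E
```

```text
over loc mm [-14.3 -13.2 100. ] F [-0.1  0.  -2.1] T [-0.   -0.08  0.  ] 0.0272 33.92
True
plate loc mm [-14.6 -14.   55. ] F [-0.2  0.1  4. ] T [-0.04 -0.21  0.02] 0.0275 34.89
True
far loc mm [-14.5 -14.   55.1] F [-0.4 -0.   3.4] T [-0.02 -0.15  0.  ] 0.028 35.31
```

Run:
```python
from h import *
print(r.move_l(at(8,-14,55.2),vel=.025,guard=9)); loc("far")
```

```text
True
far loc mm [-14.3 -14.   55.2] F [-0.6 -0.   3.2] T [-0.02 -0.13 -0.02] 0.0276 35.78
```

Run:
```python
from h import *
r.move_l(at(-14,-14,57.5),vel=.03); loc("up")
print(r.move_l(at(-9,-14,57.5),vel=.025,guard=6)); loc("x5")
sc=vision.snapshot("scene"); u,v=proj("scene",[.538,.01,.05])[0].astype(int)
cv2.imwrite("pics/seat1.png",cv2.resize(sc[v-60:v+60,u-80:u+80],(800,600),interpolation=cv2.INTER_CUBIC)[:,:,::-1])
```

```text
up loc mm [-14.7 -14.   56.9] F [-0.2 -0.1 -2.1] T [-0.02 -0.08 -0.01] 0.0278 36.17
False
x5 loc mm [ -8.7 -14.   57.5] F [ 0.1 -0.2 -2.2] T [-0.03 -0.08 -0.01] 0.0278 36.65
```

View pics/seat1.png

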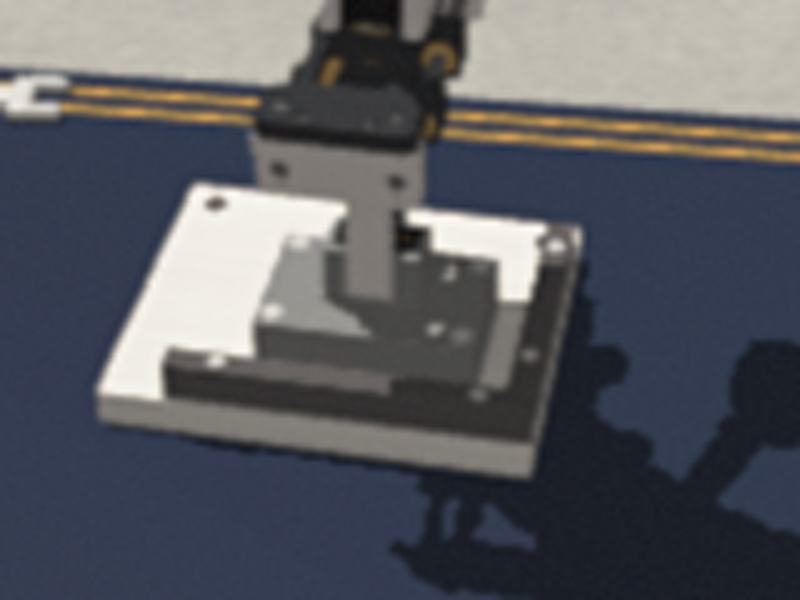

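The picture shows the module hovering square over the plate, with the far fence about 9 mm off and the left fence about 14 mm off. The earlier stops were plate friction, so I find both fences while floating just above the plate.

Run:
```python
from h import *
print(r.move_l(at(8,-14,57),vel=.02,guard=5)); loc("far")
x=(np.array(telemetry.current_ee_pos())-SEAT)@ex*1e3
r.move_l(at(x+1,-14,57),vel=.02); loc("far+1")
r.move_l(at(x-2,-14,57),vel=.02)
print(r.move_l(at(x-2,10,57),vel=.03,guard=5)); loc("left")
y=(np.array(telemetry.current_ee_pos())-SEAT)@ey*1e3
r.move_l(at(x-2,y+1,57),vel=.02); loc("left+1")
r.move_l(at(x-2,y-1,57),vel=.02); loc("back")
```

```text
True
far loc mm [ -0.4 -14.   56.2] F [-0.1  0.  -2.4] T [-0.03 -0.08  0.  ] 0.0274 37.42
far+1 loc mm [ -0.1 -14.   57. ] F [-0.3  0.  -1.9] T [-0.03 -0.08 -0.  ] 0.0276 37.81
True
left loc mm [-3.5  1.1 56.7] F [ 0.3 -1.1 -1.9] T [-0.19 -0.16  0.01] 0.0275 38.81
left+1 loc mm [-4.   1.3 56.5] F [-0.6 -4.3 -3.4] T [-1.02  0.12  0.12] 0.0276 39.19
back loc mm [-2.7  0.9 57.2] F [ 0.2  0.  -2. ] T [-0.01 -0.09 -0.01] 0.0277 39.58
```

```bash
cat >> h.py <<'E'
def avg(n=8):
    a=[]
    for _ in range(n):
        p=np.array(telemetry.current_ee_pos())-SEAT; F=np.array(telemetry.current_wrist_force()); T=np.array(telemetry.current_torque())
        a.append([p@ex*1e3,p@ey*1e3,p[2]*1e3,F@ex,F@ey,F[2],T@ex,T@ey,T[2]]); r.hold(.02)
    return np.mean(a,0)
E
python3 - <<'E'
from h import *
for x in np.arange(-.5,8,.7):
    r.move_l(at(x,-1.5,57),vel=.02); a=avg(5); print(round(x,1),np.round(a,2))
    if a[3]<-4: break
print(telemetry.current_t())
E
```

```text
-0.5 [-3.400e-01 -1.460e+00  5.702e+01 -9.000e-02 -4.000e-01 -2.300e+00
 -1.000e-02 -9.000e-02  1.000e-02]
0.2 [ 2.100e-01 -1.490e+00  5.699e+01  2.700e-01  5.100e-01 -2.170e+00
 -3.000e-02 -9.000e-02  0.000e+00]
0.9 [ 5.000e-01 -1.510e+00  5.693e+01 -1.200e+00 -4.200e-01 -1.330e+00
 -5.000e-02  1.300e-01  5.000e-02]
1.6 [ 5.700e-01 -1.530e+00  5.685e+01 -3.670e+00 -2.700e-01  3.000e-02
 -4.000e-02  6.000e-01  9.000e-02]
2.3 [ 0.61 -1.51 56.8  -5.64 -0.97  1.04 -0.11  0.95  0.09]
41.3
```

Far-fence contact is at x≈0.5 mm and left-fence at y≈1.2 mm, with stiffness about 3 N/mm. The moments ask for a slight counter-clockwise trim. I back off, trim +0.5°, lower onto the plate and press both sides.

Run:
```python
from h import *
np.set_printoptions(suppress=True)
D=down(YAW+np.radians(.5))
def go(x,y,z,s):
    r.move_l(at(x,y,z),rot=D,vel=.02); print(s,np.round(avg(6),2))
go(-1.5,-1,57,"back"); go(-1.5,-1,54.3,"plate")
go(-1.5,3.2,54.3,"y press")
go(2,2.2,54.3,"x mid"); go(4,2.2,54.3,"x press"); go(4,4.5,54.3,"y press")
print(telemetry.current_t(),telemetry.current_opening())
```

```text
back [-0.22 -0.96 57.44  0.06  0.32 -1.89 -0.04 -0.05 -0.01]
plate [-0.22 -1.01 55.03  0.64  0.18  3.95  0.01  0.01 -0.02]
y press [-0.31  0.96 55.12  0.35 -6.1   6.31 -1.04  0.03 -0.  ]
x mid [-0.13  0.86 55.01 -5.5  -3.71 10.95 -0.61  0.82  0.03]
x press [ 0.    0.88 55.1  -8.45 -3.77 14.44 -0.66  1.36  0.02]
y press [ -0.     1.    55.17  -8.86 -10.23  15.1   -1.63   1.44  -0.06]
43.7333 0.027425943285784068
```

The plate load rose to 15 N, so plate friction could fake the fence contact, and the x reading is inconsistent. I re-find the contacts floating with the trimmed yaw, then press again with little down force.

Run:
```python
from h import *
np.set_printoptions(suppress=True)
D=down(YAW+np.radians(.5))
def go(x,y,z,s,rot=None):
    r.move_l(at(x,y,z),rot=rot,vel=.025); a=avg(5); print(s,(x,y,round(z,1)),np.round(a,2)); return a
go(0,-1,57,"up"); go(-4,-1.5,57,"back",D)
for x in (-1.5,-.5,.5,1.5,2.5):
    if go(x,-1.5,57,"x")[3]<-4: break
go(-1.5,-1.5,57,"back")
a=go(-1.5,3.2,57,"y"); go(-1.5,0,57,"back")
print(telemetry.current_t(),telemetry.current_opening(), telemetry.current_tool_rot(),D)
```

```text
up (0, -1, 57) [-0.09 -0.78 56.53 -0.58 -0.21 -2.35 -0.04 -0.05  0.  ]
back (-4, -1.5, 57) [-4.09 -1.41 56.98  0.25  0.05 -2.05 -0.01 -0.07  0.01]
x (-1.5, -1.5, 57) [-1.23 -1.52 57.02  0.01 -0.14 -2.24 -0.03 -0.07  0.02]
x (-0.5, -1.5, 57) [-0.46 -1.5  56.99 -0.33 -0.07 -1.92 -0.04 -0.08  0.01]
x (0.5, -1.5, 57) [-0.01 -1.43 56.89 -1.2   0.25 -1.95 -0.01  0.18 -0.06]
x (1.5, -1.5, 57) [ 0.16 -1.36 56.77 -4.5   0.54 -0.01  0.02  0.81 -0.17]
back (-1.5, -1.5, 57) [-0.22 -1.65 57.27  0.14  0.21 -2.31 -0.03 -0.05 -0.03]
y (-1.5, 3.2, 57) [-0.54  1.25 57.41 -0.25 -5.52 -1.04 -1.21 -0.06 -0.15]
back (-1.5, 0, 57) [-1.42  0.33 56.98  0.22  0.1  -2.17 -0.02 -0.07  0.02]
47.1167 0.027951887567088756 [-0.00016228  0.73079568  0.68259623  0.00020552] [np.float64(0.0), np.float64(0.7307582673720662), np.float64(0.682636326800278), np.float64(0.0)]
```

Trim +0.5° is slightly too much, since the moments flipped sign, so I use +0.2°. Then I lower and press, regulating the plate load to stay light.

Run:
```python
from h import *
np.set_printoptions(suppress=True)
D=down(YAW+np.radians(.2)); z=55
def go(x,y,s,rot=None):
    global z
    r.move_l(at(x,y,z),rot=rot,vel=.03); a=avg(5); print(s,(x,y,round(z,1)),np.round(a,2))
    if s!="back": z-= np.clip((2-a[5])/8,-1,.5)
    return a
z=57; go(-2,-1,"back",D); z=54.8
go(-2,-1,"plate"); go(-2,-1,"plate")
go(-2,2.5,"y"); go(-1,2.5,"y")
for x in (0.5,1.5,2.5,3.0): go(x,3,"x")
go(3.,4,"y"); go(3.,4,"y")
print(telemetry.current_t(),telemetry.current_opening(),z)
```

```text
back (-2, -1, 57) [-2.04 -0.88 56.98 -0.06 -0.02 -2.29 -0.02 -0.06 -0.  ]
plate (-2, -1, 54.8) [-1.5  -0.95 55.03  0.69  0.38 -0.21  0.04 -0.18  0.02]
plate (-2, -1, np.float64(54.5)) [-1.46 -0.95 54.99  0.54  0.54  3.63  0.08 -0.04 -0.  ]
y (-2, 2.5, np.float64(54.7)) [-1.57  1.1  55.04  0.3  -5.33  4.25 -0.87 -0.07 -0.03]
y (-1, 2.5, np.float64(55.0)) [-1.54  1.11 55.02 -0.85 -5.26  4.39 -0.93  0.07 -0.01]
x (0.5, 3, np.float64(55.3)) [-1.41  1.14 55.12 -3.12 -6.8   5.14 -1.15  0.36 -0.  ]
x (1.5, 3, np.float64(55.7)) [-1.33  1.15 55.19 -3.73 -6.42  4.52 -1.16  0.58  0.02]
x (2.5, 3, np.float64(56.0)) [-1.21  1.14 55.26 -4.48 -6.36  4.54 -1.17  0.78  0.04]
x (3.0, 3, np.float64(56.3)) [-1.13  1.16 55.31 -4.29 -6.74  3.72 -1.21  0.82  0.05]
y (3.0, 4, np.float64(56.5)) [-1.13  1.26 55.45 -5.16 -8.61  3.34 -1.67  0.83  0.04]
y (3.0, 4, np.float64(56.7)) [-1.14  1.28 55.47 -4.57 -8.73  2.35 -1.67  0.82  0.05]
50.8 0.027650592682736504 56.7588459497571
```

As warned, friction held x at -1.1 mm, so the module was not touching the far fence. I relax y, press x home, then re-press y and check both positions against the known contacts.

Run:
```python
from h import *
np.set_printoptions(suppress=True)
def go(x,y,z,s):
    r.move_l(at(x,y,z),vel=.03); a=avg(5); print(s,(x,y,z),np.round(a,2)); return a
go(-1.5,0.3,55,"relax")
go(1.5,0.6,54.9,"x"); go(2.5,0.6,55.2,"x"); go(3,.6,55.3,"x")
go(3,2.5,55.5,"y"); go(3,4.0,55.6,"y")
go(3,5.0,55.7,"y")
print(telemetry.current_t(),telemetry.current_opening())
```

```text
relax (-1.5, 0.3, 55) [-1.51  0.9  54.98  0.91  0.89  2.59  0.15 -0.07 -0.02]
x (1.5, 0.6, 54.9) [-1.33  0.89 55.07 -5.26  0.64  8.96  0.06  0.84 -0.04]
x (2.5, 0.6, 55.2) [-1.25  0.89 55.15 -6.34  0.58  9.04  0.04  1.06 -0.05]
x (3, 0.6, 55.3) [-1.21  0.88 55.17 -6.53  0.37  9.59  0.05  1.18 -0.03]
y (3, 2.5, 55.5) [-0.84  1.02 55.17 -6.43 -4.38  7.34 -0.7   1.01  0.08]
y (3, 4.0, 55.6) [-0.82  1.1  55.27 -5.95 -7.93  7.4  -1.37  1.02  0.04]
y (3, 5.0, 55.7) [ -0.8    1.19  55.39  -6.27 -10.23   7.51  -1.78   1.04   0.01]
53.2333 0.02715526609103816
```

Plate friction self-locks when pushing in x, because the push raises the plate load. So I float 0.5 mm, press both contacts lightly, slide down onto the plate while in contact, then firm up.

Run:
```python
from h import *
np.set_printoptions(suppress=True)
def go(x,y,z,s):
    r.move_l(at(x,y,z),vel=.03); a=avg(4); print(s,(x,y,z),np.round(a,2)); return a
go(-1,0,56.2,"float"); go(-1,0,55.8,"float")
go(1.2,0,56.0,"x"); go(2.2,0,56.0,"x")
go(2.2,2.5,56.0,"y"); go(2.2,3.2,56.0,"y")
go(2.2,3.2,55,"down"); go(2.2,3.2,54.4,"down")
print(telemetry.current_t(),telemetry.current_opening())
```

```text
float (-1, 0, 56.2) [-1.15  0.28 55.73 -0.23  0.08 -1.98 -0.04 -0.08 -0.01]
float (-1, 0, 55.8) [-0.95  0.18 55.68 -0.15 -0.26 -1.71 -0.03 -0.05 -0.01]
x (1.2, 0, 56.0) [ 0.18  0.13 55.83 -2.71  0.26 -0.74  0.03  0.48  0.03]
x (2.2, 0, 56.0) [ 0.22  0.11 55.75 -4.89  0.28  0.43  0.06  0.91  0.03]
y (2.2, 2.5, 56.0) [ 0.25  1.16 55.65 -4.69 -3.43  0.18 -0.67  0.97 -0.03]
y (2.2, 3.2, 56.0) [ 0.25  1.18 55.66 -4.71 -5.1   0.2  -0.98  0.97 -0.03]
down (2.2, 3.2, 55) [ 0.22  1.12 55.14 -6.46 -5.1   3.53 -0.95  1.14 -0.04]
down (2.2, 3.2, 54.4) [ 0.22  1.06 55.07 -6.89 -6.    6.42 -0.93  1.26 -0.04]
55.8833 0.02783117378603314
```

Both contacts are held, with x at 0.22 and y at 1.1 mm, z on the plate and the yaw moment about 0. I firm up a little and look once.

Run:
```python
from h import *
np.set_printoptions(suppress=True)
def go(x,y,z,s):
    r.move_l(at(x,y,z),vel=.03); a=avg(4); print(s,(x,y,z),np.round(a,2)); return a
go(2.2,4.8,54.5,"y"); go(3.4,4.8,54.5,"x"); 
r.hold(.3); print(np.round(avg(5),2))
sc=vision.snapshot("scene"); u,v=proj("scene",[.56,.03,.04])[0].astype(int)
a=sc[v-40:v+40,u-50:u+50]; u,v=proj("scene",[.446,-.3,.06])[0].astype(int); b=sc[v-40:v+40,u-30:u+30]
o=np.hstack([cv2.resize(a,(500,400),interpolation=cv2.INTER_CUBIC),cv2.resize(b,(300,400),interpolation=cv2.INTER_CUBIC)])
cv2.imwrite("pics/final.png",o[:,:,::-1]); print(telemetry.current_t())
```

```text
y (2.2, 4.8, 54.5) [ 0.23  1.19 55.2  -7.45 -9.77  6.83 -1.65  1.26 -0.08]
x (3.4, 4.8, 54.5) [ 0.24  1.2  55.21 -9.44 -9.69  9.38 -1.67  1.51 -0.08]
[ 0.24  1.21 55.21 -9.6  -9.49  8.92 -1.63  1.49 -0.08]
56.95
```

View pics/final.png

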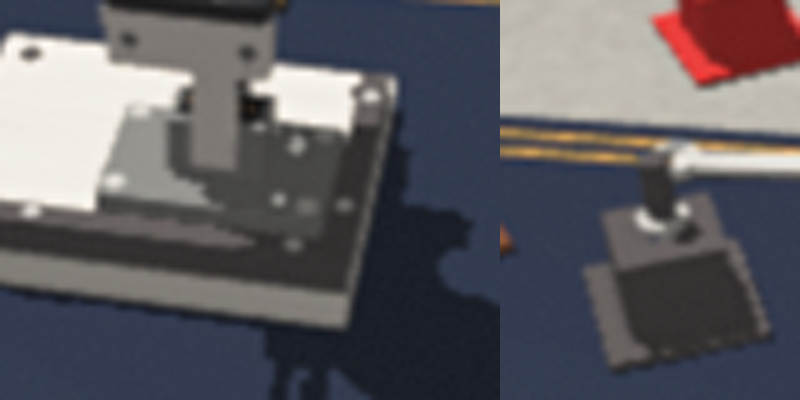

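The final picture shows the module tight in the corner against both fences, around (330,190), and the pin still upright in the notch. I hand it in.

```bash
python3 -c "
from plant import r
print(r.sign_off())"
```

```text
the job is handed in; nothing more can be done
None
```

The job is handed in: the pin hangs upright in the dark parking block's notch, and the module is flat on the plate, still gripped and pressed at about 9.5 N against both fences (57 s of 72 s at the last reading); its first grip slipped and the module slid a few millimetres on the table before I regripped it lower.

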